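# Draw the light-sensor boom out over the seedlings and hold it for a reading

### The arm

A 6-joint arm with a two-finger parallel gripper is mounted at the origin on the work surface. World frame = base frame: x ahead of the robot, y to its left, z up, the work surface at z = 0. Lengths are in mm, angles in rad, forces in N, time in s.
With the tool pointing down it reaches from about 350 to 725 mm from the base axis. Payload 6 kg.
Tool frame: the origin (TCP) lies midway between the tips of the shut fingers; the grasp point (between the pads) lies behind it (bot.hold_point_z is the x of the grasp point in the tool frame, in mm); x points along the fingers, z is the direction in which the jaws open and shut, and the axes are right-handed (so a half turn about x gives the same grasp; the last joint's range is limited). The gripper opens to 85 mm and grips with 20 to 120 N. Pads are 22 mm wide; open, the fingers measure 114 mm over their backs; the gripper's body (76 mm by 85 mm) begins 54 mm behind the grasp point. The pads swing forward as they close: fully open they stand 13 mm farther back than shut.
Start: joints at [1.642, 0.04, 0.085, 0, -1.615, -0.334], TCP at [155.846, 579.384, 231.261] pointing down, gripper open.
Joint ranges: [-2.56, 2.56], [-1.29, 2.01], [-1.08, 1.49], [-3.29, 1.98], [-2.81, -0.18], [-2.99, 2.99]. Speed limits (rad/s): [2.57, 2.57, 3.01, 3.14, 3.14, 3.14].

### API

Orientations are given as [roll, pitch, yaw] about the fixed x, y, z axes, in that order (R = Rz(yaw) Ry(pitch) Rx(roll)).
In Python, from workcell import bot gives the robot as it stands. The module is installed in compiled form; this text tells all that it offers.
- The arm moves only by the tool send_rows, never from a script. Its argument "steps" is a list that holds one entry, the list of rows, each a list of 5 numbers: the shift along the tool's x, y, z in mm, then the turn about the tool's x in rad, then the opening in per cent of the stroke, from 0 (shut) to 100 (fully open). A call has exactly 10 rows; each row shifts and turns the pose as measured when the row begins, along the tool's axes as they then stand; what a row does not reach is not made up. A row lasts 1/10 s, in which the tool goes at most 50 mm and 8.59 degrees, less where a joint would pass 70% of its speed; a pose out of reach is approached as far as the arm can. A call with a gripper value outside its range is refused whole. The fingers move at their own pace and stop on an object; "newtons" is the grip in N (left out, the last holds). Time passes only in rows, so rows that do not move let the fingers close, or fill a call up. It gives the time, the measured TCP pose, the force and the opening at its end, in the units of the state.
- bot.sense(): the state, without advancing time (a new reading comes with each control period).
- bot.read_camera(name): name is "scene" or "top"; returns the picture (400x640x3 uint8, red, green, blue); there is no depth.
- bot.calibration(name): a dict with "fx", "fy", "cx", "cy" (pixels), "R" (3x3) and "t" (3): a world point X has camera coordinates R X + t. Camera axes: x right, y down, z forward; pixel columns grow to the right and rows downward; lengths in mm; the calibration is good to about 2 mm. A picture is of the moment at which its call begins. calibration takes no time and is no camera call.
- bot.hand_in(): hands the job in, once; it reports no verdict.
Trained networks look in the newest picture that a camera, given by its name, has taken for a name from the list of things; names that differ only in an ending like _2 or _b are one class to them, and where a whole thing is asked for, a point or a joint stands for the part that bears it (a point fixed in the world has none). Each returns a list of dicts, best first, with "p" (0 to 1); they miss things now and then, are a little off and sometimes report something else, mostly with a low value. They report only what shows in the picture. A call takes as long as a camera call. They do not tell look-alikes from the thing itself.
- bot.spot_in(target, camera): "at" ([column, row] in pixels, amid what is visible of it).
- bot.cut_out(target, camera): "region" (400x640 bool, what is visible of it) and "at" ([column, row] in pixels, amid what is visible of it).
- bot.place_of(target, camera): "at" ([column, row] in pixels: a listed point, or the origin of a listed thing).
The state is a dict: "t": time; "joint_positions": joint angles; "dq": joint speeds; "joint_torque": joint torques, N m; "ee_pos": TCP position; "orientation": TCP orientation; "ft_force": force on the tool from outside, world axes, zero at the start; "torque": the same for the moment, N m; "grip_width": finger opening in mm.
Only numpy, scipy, OpenCV 4.12 (cv2) and the standard library are available. Lean on these libraries where they do the work, as an engineer would, in place of code of your own. Each camera call takes 0.05 s, during which the arm holds its last target.

### The job

Press the black pad of the boom's travel catch down until the catch clicks and stays down by itself, and let go of it. Then squeeze the boom's upright grip so that its lock button is pushed in, draw the boom out over the seedling tray until its pointer stands at the one long mark of the scale, and keep holding it there: it springs back if let go, so the program finishes while still holding the boom at the mark. Leave the net pot, the wash bottle and the jar alone.

Things in the scene. Friction and masses are not known exactly. Their poses are not given: they have to be found in the camera images.
- rig: Fixed aluminium stand: base plate 160 x 150 mm, column, level sleeve 120 long, 50 wide, top 130 mm high. Origin on the bench below the sleeve's mouth centre. Its x axis is level, the way the boom extends (roughly to the robot's left); y is level, left of that; z up. Offsets below are along these rig axes, heights above the bench.
- boom (a joint): Travel of the telescoping boom, m: 0 in (start), 0.15 end stop. A return spring pulls it in with 3 N at 0, 6 N at 0.15. It moves a few mm at most while the catch is up or the lock button out. Its 16 mm square bar, axis 111 mm high, carries the grip, the pointer and, 140 mm ahead of the grip, a round sensor head (52 mm, white dome, top 140 mm high).
- grip (a point): Centre of the boom's upright grey fin, 155 mm high; fingers take it from above, closing along rig y. Fin 36 mm along rig x, top 20 mm above this point; a block 78 x 58 mm begins 29 mm below it. Fixed face 14 mm to rig -y of the point; black button plate's face 24 mm to +y (14 when pushed in): 38 mm thick, 28 squeezed. Axes as the rig. Moves with the boom.
- lock (a joint): Travel of the lock button, m: 0 out (locked), 0.010 fully in; above 0.008 its hook clears the lip on the sleeve. Needs 3 N to start, 8 N fully in; springs out when let go. It holds the boom only at home: further out the boom runs freely.
- lock_face (a point): Centre of the outer face of the lock button's black plate (36 mm along rig x, 42 mm high), facing rig +y; 24 mm to the rig +y side of the grip point at rest. Moves with the button and the boom.
- catch (a joint): Angle of the travel catch, a steel lever along the sleeve's rig -y side, rad: 0 up (start, its nose blocks the boom), 0.26 fully down. A spring lifts it; past about 0.2 a ball detent keeps it down by itself, between 0.19 and 0.24. Pressing it through takes about 7 to 9 N at the pad.
- catch_pad (a point): Middle of the crest of the rounded black ridge (12 mm across, 30 mm long along rig y) on the catch's black pad (24 x 30 mm), to be pressed straight down; 136 mm high when up. The hinge, along rig y, is 55 mm behind (rig -x) and 6 mm lower: the crest sinks 12 mm to the detent, 14 mm at most. The sleeve's flank is 12 mm from the pad's rig +y edge, its top 6 mm lower than the raised crest.
- pointer (a point): Tip of the boom's flat steel pointer (4 mm wide), 106 mm to the rig -y side of the grip point, at the same place along rig x as the grip point. Moves with the boom.
- mark (a point): The one long mark, a 4 mm line right across the scale (the six others, 20 mm apart, are a third as long), near its end next to the pointer. The scale is a fixed white strip 150 x 40 mm on legs along rig x, top 116 mm high; its place along rig x varies. Axes as the rig: the pointer is at the mark when both are equal along rig x.
- tray: Fixed black seedling tray, 290 x 185 mm, rim 45 mm high, with wool plugs and sprouts up to 70 mm high, under the boom. Origin under its centre; x along rig x.
- netpot: Bystander: loose open black net pot, rim 60 mm across, 55 mm high. Origin under its centre.
- wash_bottle: Bystander: loose white wash bottle, 62 mm across, 185 mm high with its bent spout. Origin under its centre.
- jar: Bystander: loose amber glass jar, 56 mm across, 75 mm high. Origin under its centre.
Not all that is in view belongs to the job. There is more than one size of the part that bears mark; the job needs the smallest.

How it is judged:
By the outcome, as a careful person would: the job done as asked, in the order asked, and still so for the second after the job is handed in, while the arm keeps its last pose, push and grip.
It also fails if it takes over 48 s, if anything falls off the work surface, if the arm or the gripper's body presses on something with over 40 N, if the wrist force passes 120 N, or if a joint passes its speed limit or range.

## Working session

There is one attempt and no reset: what is moved stays moved. The work goes in short steps, Python scripts to look and compute and a tool call to move; the robot and the scene stay as the last step left them, time stands still between calls to the robot, and variables do not carry over. Pictures are saved under pics/ and viewed, and the job is handed in when it is done.

Besides the shell and the picture viewer there is one more tool, called after "Call:" by a JSON object that holds its "fn" and its "kwargs". send_rows: Moves the arm, as the interface text tells. Its arguments: {"type":"object","properties":{"steps":{"type":"array","items":{"type":"array","items":{"type":"array","items":{"type":"number"}}}},"newtons":{"type":"number"}},"required":["steps"]}

```bash
mkdir -p pics
python3 - <<'E'
from workcell import bot
import cv2, numpy as np
s=bot.sense(); print({k:np.round(v,3).tolist() for k,v in s.items()}); print(bot.hold_point_z)
for c in("scene","top"):
    im=bot.read_camera(c); cv2.imwrite(f"pics/{c}0.png",im[:,:,::-1])
    k=bot.calibration(c); print(c,{a:np.round(b,3).tolist() for a,b in k.items()})
    for n in ["rig","grip","lock_face","catch_pad","pointer","mark","tray"]:
        print(n,[(np.round(d["at"],1).tolist(),round(d["p"],2)) for d in bot.place_of(n,c)])
E
```

```text
{'t': 0.0, 'joint_positions': [1.642, 0.041, 0.084, -0.0, -1.615, -0.334], 'dq': [-0.0, 0.002, 0.001, 0.0, -0.0, -0.001], 'joint_torque': [-0.0, -36.82, 34.742, 6.932, -0.005, 0.0], 'ee_pos': [155.698, 579.123, 230.312], 'orientation': [0.062, 1.569, -1.771], 'ft_force': [0.391, 0.472, 0.465], 'torque': [-0.012, -0.009, -0.016], 'grip_width': 85.369}
-18.700000000000003
scene {'fx': 403.608, 'fy': 403.608, 'cx': 318.423, 'cy': 194.594, 'R': [[0.562, 0.827, -0.02], [0.427, -0.312, -0.849], [-0.708, 0.469, -0.529]], 't': [-267.631, -171.633, 1825.05]}
rig [([301.2, 222.3], 0.84)]
grip [([315.5, 179.3], 0.55)]
lock_face [([315.1, 172.9], 0.6)]
catch_pad [([290.4, 198.3], 0.51)]
pointer [([334.1, 202.0], 0.84)]
mark [([449.3, 165.1], 0.95), ([331.7, 220.1], 0.89), ([356.5, 195.0], 0.74)]
tray [([348.4, 204.6], 0.77)]
top {'fx': 371.362, 'fy': 371.362, 'cx': 320.898, 'cy': 199.438, 'R': [[0.005, -1.0, 0.012], [-0.99, -0.007, -0.138], [0.138, -0.012, -0.99]], 't': [-62.291, 607.09, 1192.783]}
rig [([336.4, 227.7], 0.96)]
grip [([314.1, 216.6], 0.74)]
lock_face [([316.2, 224.0], 0.38)]
catch_pad [([355.8, 204.4], 0.78)]
pointer [([322.1, 186.5], 0.6)]
mark [([355.1, 140.8], 0.94), ([293.7, 179.2], 0.9), ([189.9, 139.6], 0.88)]
tray [([279.7, 219.7], 0.57)]
```

Run:
```python
import cv2
a=cv2.imread("pics/scene0.png");b=cv2.imread("pics/top0.png")
cv2.imwrite("pics/s1.png",cv2.resize(a[100:270,230:480],None,fx=3.2,fy=3.2,interpolation=cv2.INTER_CUBIC))
cv2.imwrite("pics/t1.png",cv2.resize(b[110:270,170:410],None,fx=3.3,fy=3.3,interpolation=cv2.INTER_CUBIC))
```

```text
(no output)
```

View pics/s1.png

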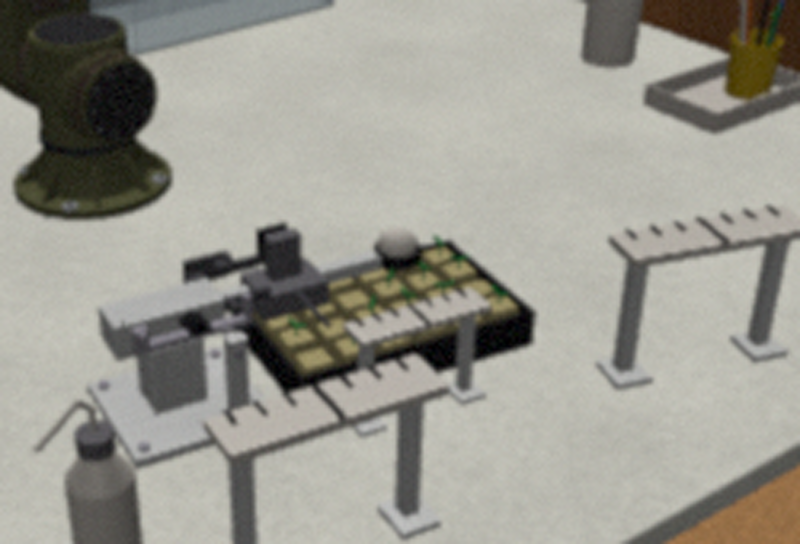

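View pics/t1.png

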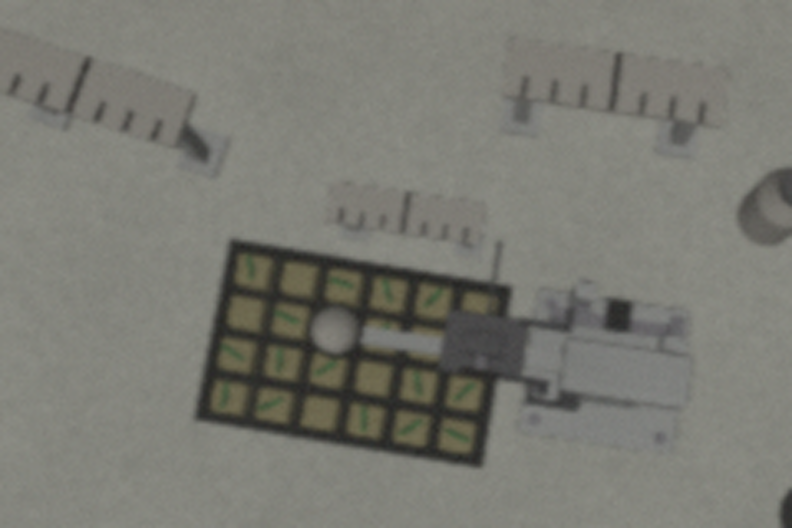

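View pics/scene0.png

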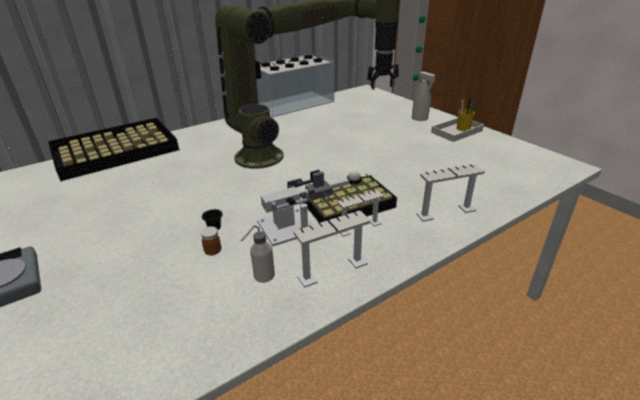

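View pics/top0.png

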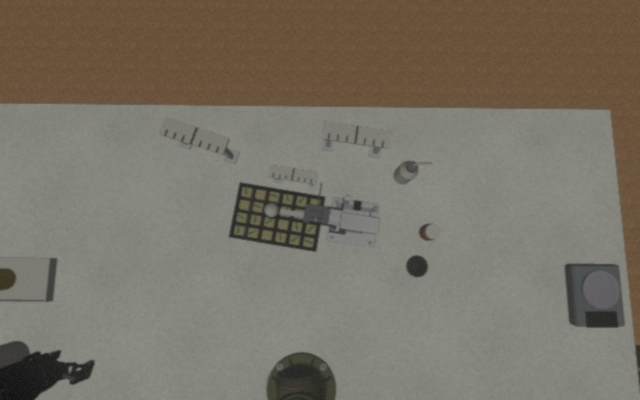

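Things that could pass for the mark: top (355,141), top (294,179) and top (190,140). In the scene view these are (332,220), (356,195) and (449,165). The smallest scale is the one beside the tray and pointer, top (294,179). Next I'll triangulate the points.

```bash
cat > h.py <<'E'
import numpy as np, cv2
from workcell import bot
from scipy.optimize import least_squares
K={c:bot.calibration(c) for c in("scene","top")}
def proj(c,X):
    k=K[c]; p=np.array(k["R"])@np.array(X,float)+np.array(k["t"]).ravel()
    return np.array([k["fx"]*p[0]/p[2]+k["cx"],k["fy"]*p[1]/p[2]+k["cy"]])
def ray(c,uv,z):
    k=K[c];R=np.array(k["R"]);t=np.array(k["t"]).ravel()
    d=R.T@np.array([(uv[0]-k["cx"])/k["fx"],(uv[1]-k["cy"])/k["fy"],1]);o=-R.T@t
    return o+d*(z-o[2])/d[2]
E
python3 - <<'E'
from h import *
H=dict(rig=0,grip=155,lock_face=155,catch_pad=136,pointer=116,mark=116,tray=0)
P={}
for r in range(3):
  for c in("scene","top"):
    bot.read_camera(c)
    for n in H:
        for d in bot.place_of(n,c):
            if n=="mark" and np.hypot(*(np.array(d["at"])-([356,195] if c=="scene" else [294,179])))>12: continue
            if d["p"]>.3: P.setdefault((n,c),[]).append(d["at"])
for n in H:
    for c in("scene","top"):
        if (n,c) in P:
            u=np.median(P[n,c],0); print(n,c,len(P[n,c]),np.round(np.ptp(P[n,c],0),1),u.round(1),ray(c,u,H[n]).round(1))
E
```

```text
rig scene 3 [3.2 1.4] [298.4 223.4] [ 540.1 -126.7    0. ]
rig top 3 [2.  3.8] [338.7 226.6] [ 520.3 -120.4    0. ]
grip scene 3 [0.2 1.2] [317.8 179.2] [553.3 -51.4 155. ]
grip top 4 [35.3  5.8] [314. 215.] [544.4 -36.8 155. ]
lock_face scene 4 [32.9 33.5] [315.2 174.2] [519.9 -39.1 155. ]
lock_face top 3 [1.  3.2] [317.1 223.8] [518.  -46.4 155. ]
catch_pad scene 5 [103.5  48.4] [289.9 198.6] [ 575.1 -172.4  136. ]
catch_pad top 3 [2.3 0.2] [356.6 204.1] [ 580.7 -167.4  136. ]
pointer scene 3 [1.7 5.7] [332.5 199.3] [631.6 -48.6 116. ]
pointer top 2 [1.1 0.7] [321.  184.6] [644.1 -58.1 116. ]
mark scene 3 [3.6 1.1] [358.3 194.2] [656.2  37.6 116. ]
mark top 3 [1.9 0.6] [293.  178.1] [664.4  30.3 116. ]
tray scene 3 [3.4 1.9] [349.6 205.3] [554.3  84.2   0. ]
tray top 3 [2.  1.2] [280.9 216.7] [552.9  77.1   0. ]
```

Run:
```python
from h import *
for c,(u0,v0,u1,v1) in dict(scene=(255,160,385,240),top=(265,165,385,245)).items():
    im=np.mean([bot.read_camera(c).astype(float) for _ in range(6)],0); np.save(f"{c}.npy",im)
    a=np.clip(im[v0:v1,u0:u1,::-1]*1.3,0,255).astype(np.uint8); s=6
    a=cv2.resize(a,None,fx=s,fy=s,interpolation=cv2.INTER_CUBIC)
    for u in range(u0,u1,10): cv2.line(a,(int((u-u0+.5)*s),0),(int((u-u0+.5)*s),6),(0,0,255),1); cv2.putText(a,str(u),(int((u-u0+.5)*s)-10,16),0,.33,(0,0,255),1)
    for v in range(v0,v1,10): cv2.line(a,(0,int((v-v0+.5)*s)),(6,int((v-v0+.5)*s)),(0,0,255),1); cv2.putText(a,str(v),(8,int((v-v0+.5)*s)+4),0,.33,(0,0,255),1)
    cv2.imwrite(f"pics/{c}2.png",a)
print(bot.sense()["t"])
```

```text
3.8
```

View pics/scene2.png

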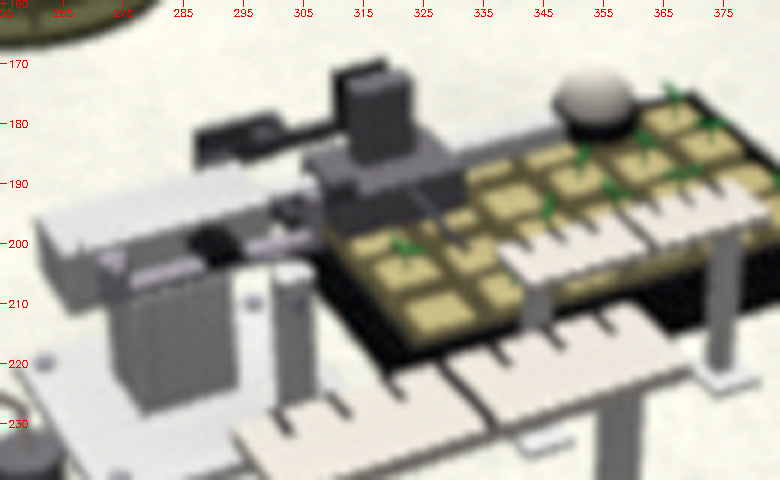

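View pics/top2.png

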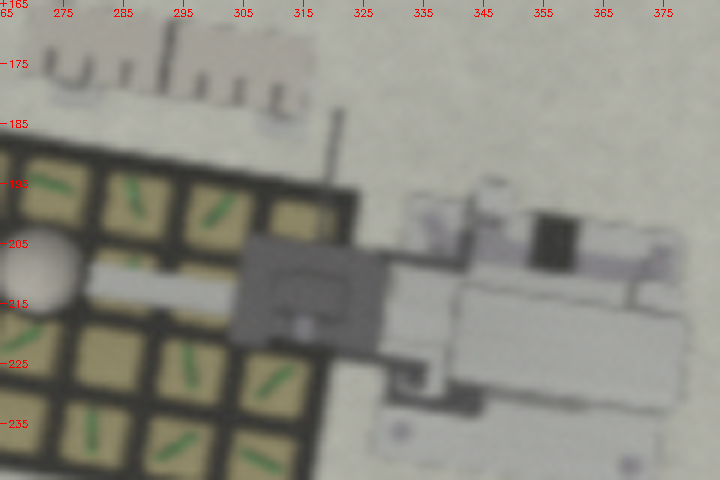

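```bash
cat > fit.py <<'E'
from h import *
# feature: name, camera, pixel, weight
def T(x,y): return np.array([265+x/6-.5,165+y/6-.5])
def S(x,y): return np.array([255+x/6-.5,160+y/6-.5])
O=[("sl_m-","top",T(462,285)),("sl_b-","top",T(685,318)),("sl_b+","top",T(667,410)),("sl_m+","top",T(450,383)),
("ptr","top",T(338,110)),("mark","top",T(166,91)),("pad","top",T(555,243)),("fin","top",T(311,293)),
("bl1","top",T(248,233)),("bl2","top",T(390,250)),("bl3","top",T(237,342)),("bl4","top",T(378,358)),
("sl_b-","scene",S(62,256)),("sl_b+","scene",S(35,218)),("ptr","scene",S(462,247)),("mark","scene",S(618,213)),("pad","scene",S(215,237)),
("fa","scene",S(347,88)),("fb","scene",S(411,78)),("bl2","scene",S(345,206)),("bl1","scene",S(466,181)),("bl4","scene",S(303,160))]
def loc(p):
    x,y,yaw,gx,px,py,mx,my,zp=p
    return {"sl_m-":(0,-25,130),"sl_m+":(0,25,130),"sl_b-":(-120,-25,130),"sl_b+":(-120,25,130),
    "ptr":(gx,-106,zp),"mark":(mx,my,116),"pad":(px,py,134),"fin":(gx,0,175),"fa":(gx-18,-14,175),"fb":(gx+18,-14,175),
    "bl1":(gx+39,-29,126),"bl2":(gx-39,-29,126),"bl3":(gx+39,29,126),"bl4":(gx-39,29,126)}
def W(p,q):
    c,s=np.cos(p[2]),np.sin(p[2]); return np.array([p[0]+c*q[0]-s*q[1],p[1]+s*q[0]+c*q[1],q[2]])
def res(pp,full=False):
    p=pp[:9];L=loc(p); r=[]
    for n,c,u in O:
        b=pp[9:11] if c=="top" else pp[11:13]
        r.append(proj(c,W(p,L[n]))+b-u)
    r=np.array(r)
    if full:return r
    return np.r_[(r).ravel(),pp[9:]/.7,(p[8]-117)/3]
p0=np.r_[545,-120,1.45,70,-50,-45,150,-110,117,0,0,0,0]
s=least_squares(res,p0,loss="soft_l1",f_scale=.7); P=s.x
if __name__=="__main__":
    print(P.round(2).tolist()); r=res(P,True)
    for (n,c,u),e in zip(O,r): print(n,c,e.round(1))
    L=loc(P[:9])
    for n in("fin","pad","mark","ptr"): print(n,W(P,L[n]).round(1))
    np.save("P.npy",P)
E
python3 fit.py
```

```text
[535.35, -117.8, 1.41, 73.23, -44.85, -49.64, 168.2, -98.2, 118.62, -0.39, -0.17, -0.49, 0.06]
sl_m- top [-0.2 -1.3]
sl_b- top [ 1.1 -0.3]
sl_b+ top [1.8 0.5]
sl_m+ top [-0.8 -1.6]
ptr top [ 1.2 -0.9]
mark top [-0.3 -0.1]
pad top [0.  0.2]
fin top [ 0.1 -0. ]
bl1 top [-0.3  0.3]
bl2 top [1.  1.6]
bl3 top [-1.6  0.6]
bl4 top [-0.1  2.1]
sl_b- scene [0.4 0.2]
sl_b+ scene [-0.1 -1. ]
ptr scene [0.7 2.2]
mark scene [-0.3  0.2]
pad scene [0.1 0.2]
fa scene [2.1 1.6]
fb scene [1.4 0.8]
bl2 scene [-1.2 -1.5]
bl1 scene [ 0.1 -2.9]
bl4 scene [-1.2 -1.9]
fin [547.1 -45.5 175. ]
pad [ 577.2 -170.   134. ]
mark [659.2  32.5 116. ]
ptr [651.7 -62.5 118.6]
```

Run:
```python
from h import *
for c,(u0,v0,u1,v1),s in (("scene",(300,163,340,205),14),("top",(300,198,340,230),14)):
    im=np.load(f"{c}.npy")
    a=np.clip((im[v0:v1,u0:u1,::-1])*2.0,0,255).astype(np.uint8)
    a=cv2.resize(a,None,fx=s,fy=s,interpolation=cv2.INTER_CUBIC)
    for u in range(u0,u1,5): cv2.putText(a,str(u),(int((u-u0+.5)*s)-10,10),0,.33,(0,0,255),1);cv2.line(a,(int((u-u0+.5)*s),12),(int((u-u0+.5)*s),18),(0,0,255))
    for v in range(v0,v1,5): cv2.putText(a,str(v),(8,int((v-v0+.5)*s)+4),0,.33,(0,0,255),1);cv2.line(a,(0,int((v-v0+.5)*s)),(6,int((v-v0+.5)*s)),(0,0,255))
    cv2.imwrite(f"pics/{c}3.png",a)
```

```text
(no output)
```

View pics/scene3.png

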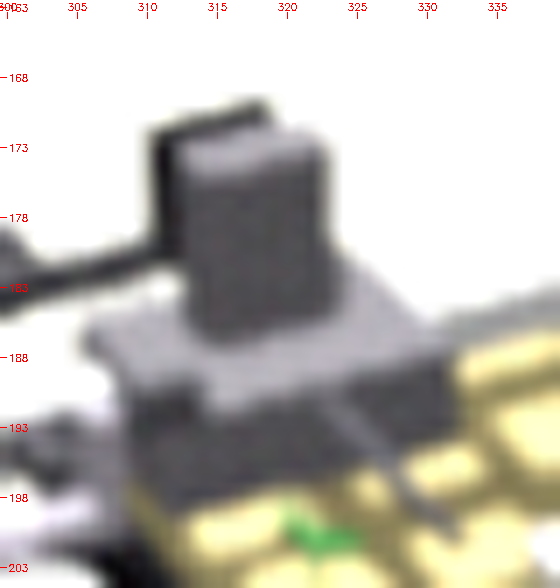

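View pics/top3.png

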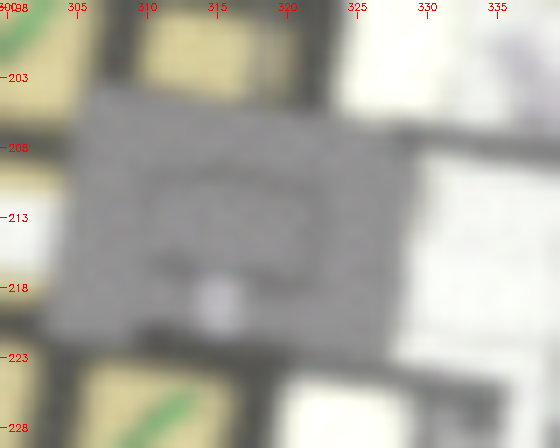

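```bash
python3 - <<'E'
s=open("fit.py").read()
s=s.replace('("fin","top",T(311,293)),','("fb","top",np.array([310.,209.7])),("fa","top",np.array([322.6,211.])),("fa0","scene",np.array([314.2,186.5])),("fb0","scene",np.array([324.2,184.])),("dome","top",T(38,271)),')
s=s.replace('("fa","scene",S(347,88)),("fb","scene",S(411,78))','("fa","scene",np.array([313.4,174.9])),("fb","scene",np.array([322.8,173.6]))')
s=s.replace('"fin":','"fa0":(gx-18,-14,126),"fb0":(gx+18,-14,126),"dome":(gx+140,0,116),"fin":')
s=s.replace('("fin","pad"','("fin","dome","pad"').replace("/.7,(p[8]","/1,(p[8]")
s+='''
    for c,(u0,v0,u1,v1) in dict(scene=(255,160,385,240),top=(265,165,385,245)).items():
        a=cv2.imread(f"pics/{c}2.png"); b=P[9:11] if c=="top" else P[11:13]
        f=lambda q:tuple(((proj(c,W(P,q))+b-[u0,v0]+.5)*6).round().astype(int).tolist())
        g=P[3]
        def poly(z,x0,x1,y0,y1,col): cv2.polylines(a,[np.array([f((x,y,z)) for x,y in((x0,y0),(x1,y0),(x1,y1),(x0,y1))])],True,col,1)
        poly(130,-120,0,-25,25,(0,0,255));poly(126,g-39,g+39,-29,29,(0,255,0));poly(175,g-18,g+18,-14,5,(255,0,0));poly(176,g-18,g+18,21,24,(255,0,255))
        poly(116,g+132,g+148,-8,8,(0,255,255));cv2.line(a,f((g,-30,118)),f((g,-106,P[8])),(0,128,255),1)
        poly(134,P[4]-12,P[4]+12,P[5]-15,P[5]+15,(0,255,255));cv2.line(a,f((P[6],-100,116)),f((P[6],-140,116)),(255,0,0),1)
        poly(0,-152,8,-75,75,(255,128,0))
        cv2.imwrite(f"pics/{c}_fit.png",a)
'''
open("fit.py","w").write(s)
E
python3 fit.py
```

```text
[533.23, -117.52, 1.43, 73.95, -45.54, -50.76, 166.7, -102.76, 119.0, -0.41, -0.28, -0.54, 0.14]
sl_m- top [-0.5 -0.7]
sl_b- top [ 1.  -0.4]
sl_b+ top [1.9 0.4]
sl_m+ top [-0.8 -1. ]
ptr top [ 0.3 -0.1]
mark top [-0.3 -0.1]
pad top [-0.   0.1]
fb top [ 0.7 -1. ]
fa top [ 0.2 -0.5]
fa0 scene [0.4 1.8]
fb0 scene [0.1 1.7]
dome top [ 0.7 -0.3]
bl1 top [-0.8  1.4]
bl2 top [0.4 2.3]
bl3 top [-1.9  1.7]
bl4 top [-0.3  2.9]
sl_b- scene [0.4 0.2]
sl_b+ scene [-0.3 -0.9]
ptr scene [0.8 1.4]
mark scene [-0.4  0.2]
pad scene [0.  0.3]
fa scene [0.8 0.5]
fb scene [ 1.3 -0.8]
bl2 scene [-1.3 -1.9]
bl1 scene [-0.2 -3.4]
bl4 scene [-1.5 -2.2]
fin [543.9 -44.3 175. ]
dome [564.1  94.2 116. ]
pad [ 576.9 -169.9  134. ]
mark [659.   32.6 116. ]
ptr [648.8 -59.6 119. ]
```

View pics/scene_fit.png

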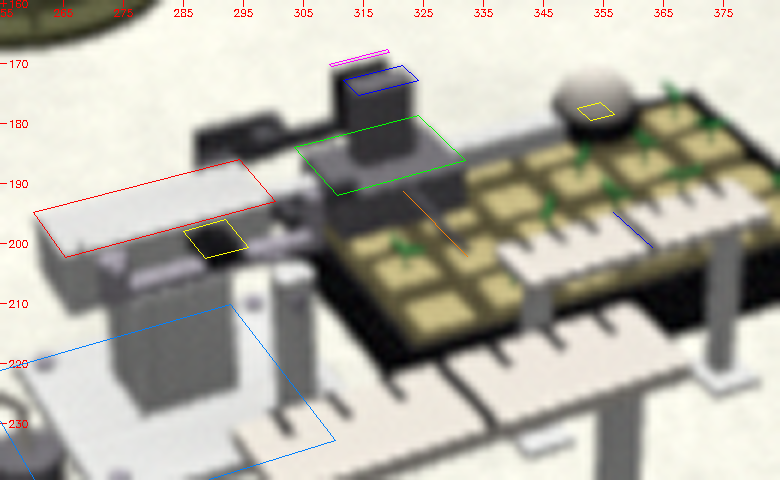

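View pics/top_fit.png

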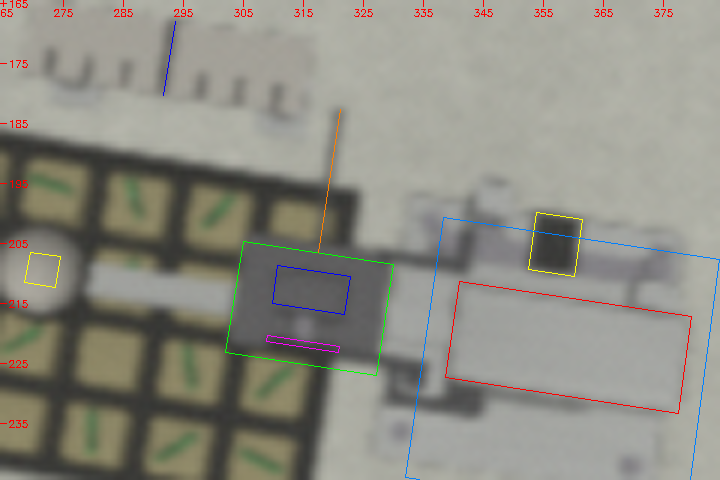

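```bash
cat >> h.py <<'E'
from scipy.spatial.transform import Rotation as Ro
def tool():
    s=bot.sense(); return np.array(s["ee_pos"]),Ro.from_euler("xyz",s["orientation"]).as_matrix(),s
def go(tgt,yaw=1.43):
    p,R,s=tool()
    ry=np.array([-np.sin(yaw),np.cos(yaw),0])
    # turn about tool x to bring tool z to +-ry
    best=[]
    for sg in(1,-1):
        v=R.T@(ry*sg); best.append(np.arctan2(-v[1],v[2]))
    print("t",round(s["t"],2),"pos",p.round(1),"grip",round(s["grip_width"],1),"F",np.round(s["ft_force"],1),"j6",round(s["joint_positions"][5],2))
    print("tool axes x",R[:,0].round(3),"y",R[:,1].round(3),"z",R[:,2].round(3))
    print("turn options",np.round(best,3),"shift tool",(R.T@(np.array(tgt)-p)).round(1))
E
python3 - <<'E'
from h import *
go([577,-170,170])
for z in (60,80,100,120): print(z,ray("top",[345.5,195.5],z).round(0),ray("scene",[304,204],z).round(0))
E
```

```text
t 3.8 pos [155.8 579.4 231.3] grip 85.4 F [ 0.3 -0.4  0.3] j6 -0.33
tool axes x [-0. -0. -1.] y [ 0.966 -0.26   0.   ] z [-0.26  -0.966  0.   ]
turn options [ 1.449 -1.693] shift tool [ 61.3 601.4 614.3]
60 [ 619. -139.   60.] [528. -93.  60.]
80 [ 616. -138.   80.] [ 554. -109.   80.]
100 [ 613. -136.  100.] [ 580. -125.  100.]
120 [ 610. -135.  120.] [ 606. -141.  120.]
```

Call:
{"fn": "send_rows", "kwargs": {"steps": [[[0,30,31,0,0],[0,30,31,0,0],[0,30,31,0,0],[0,30,31,0,0],[0,30,31,0,0],[0,30,31,0,0],[0,30,31,0,0],[0,30,31,0,0],[0,30,31,0,0],[0,30,31,0,0]]], "newtons": 40}}

```text
t: 4.8
ee_pos: [369.3, 191.4, 230.6]
orientation: [1.571, 1.568, -0.254]
ft_force: [1.4, -0.0, 0.8]
grip_width: 0.0
```

```bash
python3 -c "
from h import *
go([577,-170,190])"
```

```text
t 4.8 pos [369.3 191.4 230.6] grip 0.0 F [ 1.4 -0.   0.8] j6 0.35
tool axes x [ 0.003 -0.001 -1.   ] y [ 0.968 -0.251  0.003] z [-0.251 -0.968  0.   ]
turn options [ 1.458 -1.683] shift tool [ 41.4 291.5 297.8]
```

Call:
{"fn": "send_rows", "kwargs": {"steps": [[[0,29,30,0,0],[0,29,30,0,0],[0,29,30,0,0],[0,29,30,0,0],[0,29,30,0,0],[0,29,30,0,0],[0,29,30,0,0],[0,29,30,0,0],[0,29,30,0,0],[0,30,30,0,0]]]}}

```text
t: 5.8
ee_pos: [581.8, -190.3, 234.6]
orientation: [2.158, 1.558, 0.334]
ft_force: [0.8, 1.2, 0.6]
grip_width: -0.0
```

Call:
{"fn": "send_rows", "kwargs": {"steps": [[[2,0,0,0.145,0],[2,0,0,0.145,0],[2,0,0,0.145,0],[2,0,0,0.145,0],[2,0,0,0.145,0],[2,0,0,0.145,0],[2,0,0,0.145,0],[2,0,0,0.145,0],[2,0,0,0.145,0],[2,0,0,0.145,0]]]}}

```text
t: 6.8
ee_pos: [583.0, -197.0, 208.8]
orientation: [-2.233, 1.565, 0.725]
ft_force: [-0.3, -0.4, -0.3]
grip_width: -0.0
```

```bash
python3 -c "
from h import *
go([577,-170,150])"
```

```text
t 6.8 pos [ 583.  -197.   208.8] grip -0.0 F [-0.3 -0.4 -0.3] j6 -0.18
tool axes x [ 0.004  0.004 -1.   ] y [-0.182 -0.983 -0.004] z [-0.983  0.182 -0.003]
turn options [-0.043  3.099] shift tool [ 58.9 -25.2  11. ]
```

Call:
{"fn": "send_rows", "kwargs": {"steps": [[[0,-8,3,-0.043,0],[0,-8,3,0,0],[10,-5,3,0,0],[12,-4,1,0,0],[12,0,0,0,0],[12,0,0,0,0],[10,0,0,0,0],[2,0,0,0,0],[0,0,0,0,0],[0,0,0,0,0]]]}}

```text
t: 7.8
ee_pos: [575.6, -167.9, 143.7]
orientation: [-1.656, 1.567, 1.36]
ft_force: [-0.4, 0.3, 0.2]
grip_width: -0.4
```

```bash
cat > look.py <<'E'
from h import *
import sys
def look(tag,boxes=dict(scene=(255,150,385,240),top=(265,165,385,245)),s=6,n=3):
    for c,(u0,v0,u1,v1) in boxes.items():
        im=np.mean([bot.read_camera(c).astype(float) for _ in range(n)],0)
        a=np.clip(im[v0:v1,u0:u1,::-1]*1.4,0,255).astype(np.uint8)
        a=cv2.resize(a,None,fx=s,fy=s,interpolation=cv2.INTER_CUBIC)
        for u in range(u0,u1,5): cv2.line(a,(int((u-u0+.5)*s),0),(int((u-u0+.5)*s),4),(0,0,255),1); u%10==0 and cv2.putText(a,str(u),(int((u-u0+.5)*s)-10,14),0,.33,(0,0,255),1)
        for v in range(v0,v1,5): cv2.line(a,(0,int((v-v0+.5)*s)),(4,int((v-v0+.5)*s)),(0,0,255),1); v%10==0 and cv2.putText(a,str(v),(8,int((v-v0+.5)*s)+4),0,.33,(0,0,255),1)
        cv2.imwrite(f"pics/{c}_{tag}.png",a)
E
python3 -c "
from look import *
go([577,-170,140]); look('a',n=2)"
```

```text
t 7.8 pos [ 575.6 -167.9  143.7] grip -0.4 F [-0.4  0.3  0.2] j6 -0.17
tool axes x [ 0.001  0.004 -1.   ] y [-0.125 -0.992 -0.004] z [-0.992  0.125 -0.   ]
turn options [ 0.015 -3.126] shift tool [ 3.7  2.  -1.7]
```

View pics/scene_a.png

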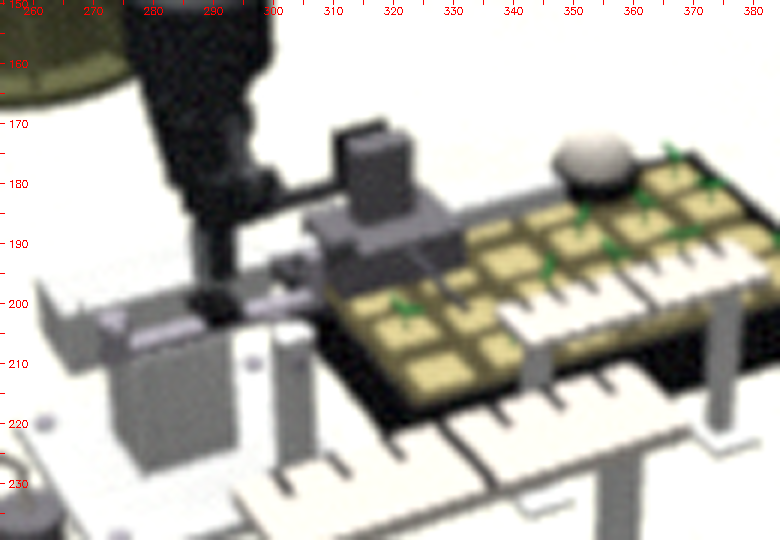

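View pics/top_a.png

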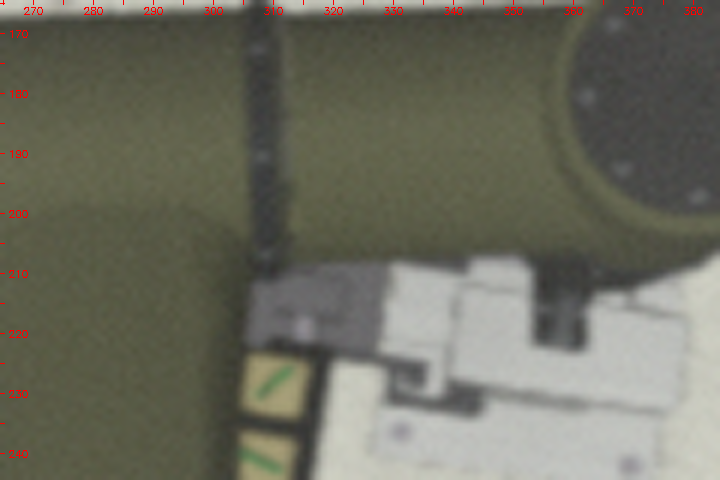

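Call:
{"fn": "send_rows", "kwargs": {"steps": [[[2,1,-1,0,0],[3,1,-1,0,0],[2,0,0,0,0],[2,0,0,0,0],[2,0,0,0,0],[2,0,0,0,0],[2,0,0,0,0],[2,0,0,0,0],[2,0,0,0,0],[0,0,0,0,0]]]}}

```text
t: 9.0
ee_pos: [578.5, -170.0, 129.6]
orientation: [-2.654, 1.564, 0.364]
ft_force: [-0.7, 0.2, -0.0]
grip_width: -0.0
```

```bash
python3 -c "
from look import *
go([577,-170,140]); look('b',dict(scene=(265,170,325,215)),s=12,n=3)"
```

```text
t 9.0 pos [ 578.5 -170.   129.6] grip -0.0 F [-0.7  0.2 -0. ] j6 -0.17
tool axes x [ 0.007  0.003 -1.   ] y [-0.124 -0.992 -0.003] z [-0.992  0.124 -0.006]
turn options [ 0.017 -3.125] shift tool [-10.4   0.1   1.4]
```

View pics/scene_b.png

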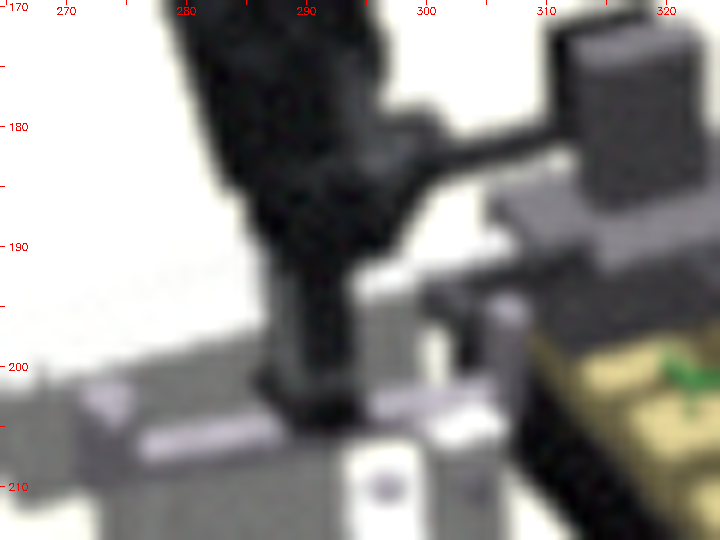

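Call:
{"fn": "send_rows", "kwargs": {"steps": [[[1.5,0,0,0,0],[1.5,0,0,0,0],[1.5,0,0,0,0],[0,0,0,0,0],[0,0,0,0,0],[0,0,0,0,0],[0,0,0,0,0],[0,0,0,0,0],[0,0,0,0,0],[0,0,0,0,0]]]}}

```text
t: 10.15
ee_pos: [578.7, -170.2, 129.8]
orientation: [-2.91, 1.562, 0.108]
ft_force: [-2.9, 1.5, 3.8]
grip_width: -0.1
```

Call:
{"fn": "send_rows", "kwargs": {"steps": [[[2,0,0,0,0],[2,0,0,0,0],[2,0,0,0,0],[2,0,0,0,0],[2,0,0,0,0],[2,0,0,0,0],[2,0,0,0,0],[2,0,0,0,0],[2,0,0,0,0],[2,0,0,0,0]]]}}

```text
t: 11.15
ee_pos: [578.9, -171.0, 121.3]
orientation: [3.025, 1.556, -0.237]
ft_force: [-6.5, 3.9, 12.4]
grip_width: -0.3
```

Call:
{"fn": "send_rows", "kwargs": {"steps": [[[2,0,0,0,0],[0,0,0,0,0],[-10,0,0,0,0],[-15,0,0,0,0],[-15,0,0,0,0],[-15,0,0,0,0],[-15,0,0,0,0],[-15,0,0,0,0],[-5,0,0,0,0],[0,0,0,0,0]]]}}

```text
t: 12.15
ee_pos: [578.0, -170.7, 219.6]
orientation: [3.065, 1.553, -0.198]
ft_force: [0.1, -0.8, -0.6]
grip_width: 0.2
```

```bash
python3 -c "
from look import *
np.save('P.npy',np.load('P.npy'))
P=np.load('P.npy'); c,s=np.cos(P[2]),np.sin(P[2]); g=[P[0]+c*P[3],P[1]+s*P[3],215]; print(g)
go(g); look('c',dict(scene=(265,170,325,215)),s=12,n=3)"
```

```text
[np.float64(543.8969224868479), np.float64(-44.34217958796292), 215]
t 12.15 pos [ 578.  -170.7  219.6] grip 0.2 F [ 0.1 -0.8 -0.6] j6 -0.17
tool axes x [ 0.017 -0.003 -1.   ] y [-0.121 -0.993  0.001] z [-0.993  0.121 -0.018]
turn options [ 0.02  -3.122] shift tool [   3.5 -121.3   49.2]
```

View pics/scene_c.png

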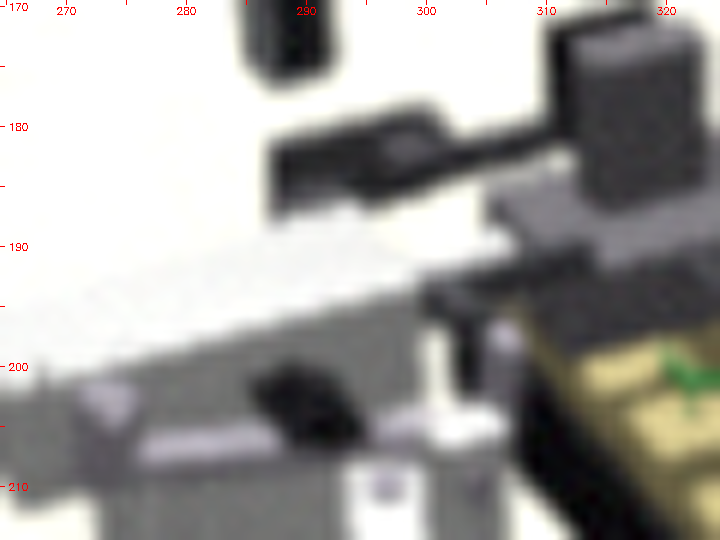

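Call:
{"fn": "send_rows", "kwargs": {"steps": [[[0,-20,8,0.02,100],[0,-22,9,0,100],[0,-22,9,0,100],[0,-22,9,0,100],[0,-20,8,0,100],[0,-15,6,0,100],[0,0,0,0,100],[0,0,0,0,100],[0,0,0,0,100],[0,0,0,0,100]]], "newtons": 40}}

```text
t: 13.3
ee_pos: [541.3, -40.7, 206.9]
orientation: [1.537, 1.566, -1.748]
ft_force: [1.6, 0.6, 0.1]
grip_width: 85.5
```

```bash
python3 -c "
from look import *
go([543.9,-44.3,190]); look('d',dict(scene=(285,150,345,205)),s=10,n=3)"
```

```text
t 13.3 pos [541.3 -40.7 206.9] grip 85.5 F [1.6 0.6 0.1] j6 -0.44
tool axes x [-0.001 -0.004 -1.   ] y [-0.143 -0.99   0.004] z [-0.99   0.143  0.   ]
turn options [-3.000e-03  3.139e+00] shift tool [16.9  3.1 -3.1]
```

View pics/scene_d.png

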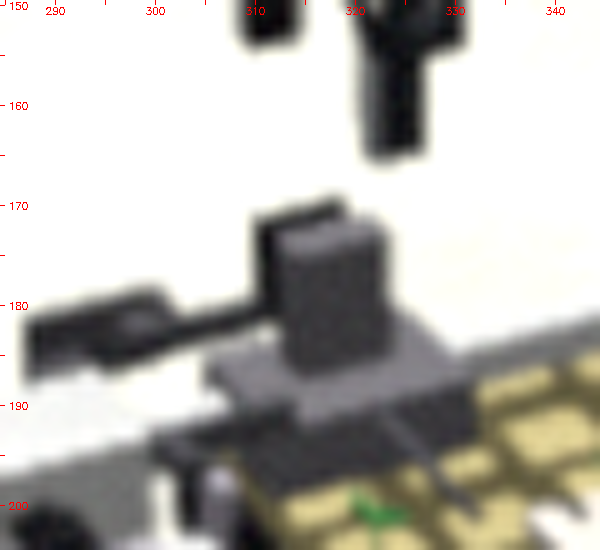

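Call:
{"fn": "send_rows", "kwargs": {"steps": [[[8,2,-2,0,100],[10,1,-1,0,100],[10,0,0,0,100],[10,0,0,0,100],[10,0,0,0,100],[10,0,0,0,100],[6,0,0,0,100],[4,0,0,0,100],[0,0,0,0,100],[0,0,0,0,100]]]}}

```text
t: 14.45
ee_pos: [543.3, -45.4, 131.2]
orientation: [1.104, 1.565, -2.183]
ft_force: [0.7, -0.3, 0.1]
grip_width: 85.7
```

```bash
python3 -c "
from look import *
go([543.9,-44.3,139]); look('e',dict(scene=(285,150,345,205)),s=10,n=3)"
```

```text
t 14.45 pos [543.3 -45.4 131.2] grip 85.7 F [ 0.7 -0.3  0.1] j6 -0.43
tool axes x [-0.003 -0.005 -1.   ] y [-0.144 -0.989  0.005] z [-0.989  0.145  0.002]
turn options [-0.004  3.137] shift tool [-7.8 -1.1 -0.4]
```

View pics/scene_e.png

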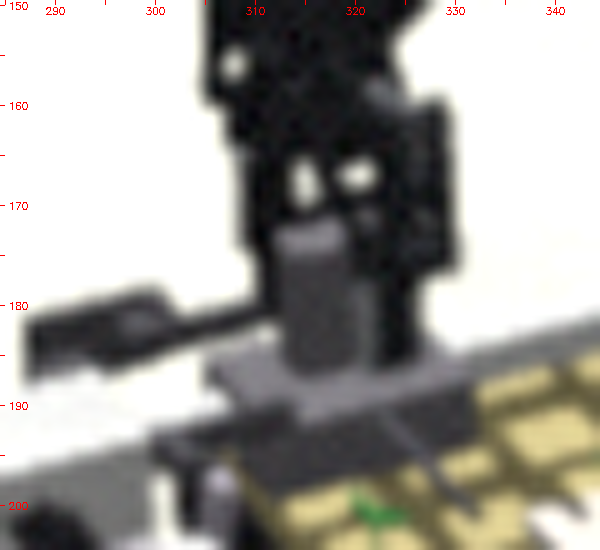

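Call:
{"fn": "send_rows", "kwargs": {"steps": [[[-4,0,0,0,100],[-4,-1,0,0,100],[0,0,0,0,100],[0,0,0,0,60],[0,0,0,0,0],[0,0,0,0,0],[0,0,0,0,0],[0,0,0,0,0],[0,0,0,0,0],[0,0,0,0,0]]], "newtons": 40}}

```text
t: 15.6
ee_pos: [543.3, -44.2, 142.0]
orientation: [1.171, 1.566, -2.116]
ft_force: [0.9, -0.4, 2.1]
grip_width: 25.9
```

```bash
python3 -c "
from look import *
go([543.9,-44.3,139]); look('f',dict(scene=(285,150,345,205)),s=10,n=3)"
```

```text
t 15.6 pos [543.3 -44.2 142. ] grip 25.9 F [ 0.9 -0.4  2.1] j6 -0.44
tool axes x [-0.003 -0.004 -1.   ] y [-0.145 -0.989  0.005] z [-0.989  0.145  0.002]
turn options [-0.004  3.137] shift tool [ 3.  -0.  -0.6]
```

View pics/scene_f.png

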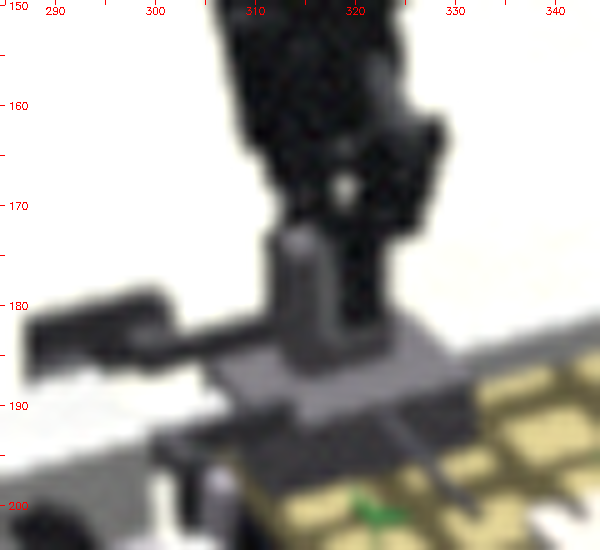

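Call:
{"fn": "send_rows", "kwargs": {"steps": [[[0,-3,0,0,0],[0,-5,0,0,0],[0,-6,0,0,0],[0,-6,0,0,0],[0,-6,0,0,0],[0,-6,0,0,0],[0,-6,0,0,0],[0,-6,0,0,0],[0,-6,0,0,0],[0,-4,0,0,0]]], "newtons": 60}}

```text
t: 16.75
ee_pos: [551.3, 8.9, 142.1]
orientation: [1.347, 1.56, -1.944]
ft_force: [0.4, -4.8, 2.3]
grip_width: 24.6
```

```bash
python3 -c "
from look import *
go([543.9,-44.3,139]); look('g',dict(scene=(285,150,385,215)),s=8,n=3)"
```

```text
t 16.75 pos [551.3   8.9 142.1] grip 24.6 F [ 0.4 -4.8  2.3] j6 -0.54
tool axes x [-0.004 -0.01  -1.   ] y [-0.148 -0.989  0.011] z [-0.989  0.148  0.002]
turn options [-0.008  3.134] shift tool [ 3.7 53.7 -0.6]
```

View pics/scene_g.png

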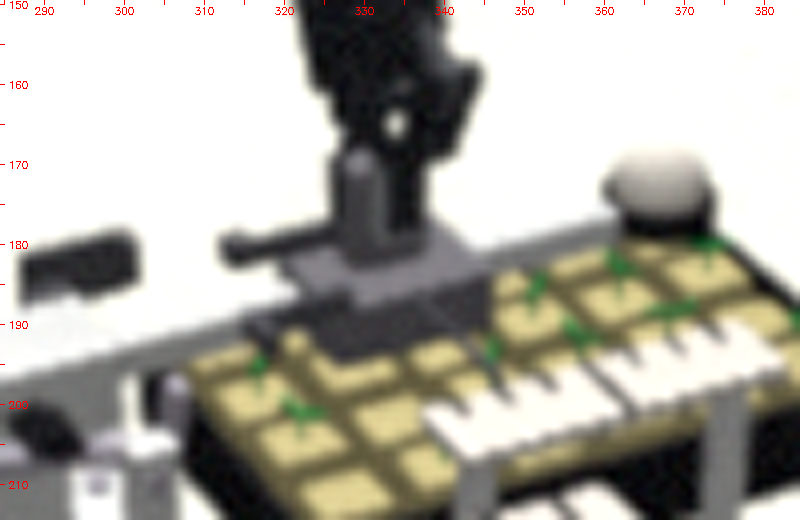

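Call:
{"fn": "send_rows", "kwargs": {"steps": [[[0,-5,0,0,0],[0,-5,0,0,0],[0,-5,0,0,0],[0,-5,0,0,0],[0,-5,0,0,0],[0,-4,0,0,0],[0,-3,0,0,0],[0,-2,0,0,0],[0,-1,0,0,0],[0,-0.5,0,0,0]]]}}

```text
t: 17.9
ee_pos: [556.2, 43.3, 142.2]
orientation: [1.333, 1.558, -1.958]
ft_force: [0.8, -4.8, 2.3]
grip_width: 24.7
```

```bash
python3 -c "
from look import *
go([543.9,-44.3,139]); look('h',dict(scene=(330,170,380,212),top=(275,165,325,205)),s=15,n=5)
go([543.9,-44.3,139])"
```

```text
t 17.9 pos [556.2  43.3 142.2] grip 24.7 F [ 0.8 -4.8  2.3] j6 -0.59
tool axes x [-0.005 -0.012 -1.   ] y [-0.15  -0.989  0.012] z [-0.989  0.15   0.003]
turn options [-0.009  3.132] shift tool [ 4.2 88.4 -0.9]
t 18.4 pos [556.2  43.3 142.2] grip 24.5 F [-0.2 -4.6  2.4] j6 -0.59
tool axes x [-0.005 -0.012 -1.   ] y [-0.15  -0.989  0.012] z [-0.989  0.15   0.003]
turn options [-0.009  3.132] shift tool [ 4.2 88.4 -0.9]
```

View pics/scene_h.png

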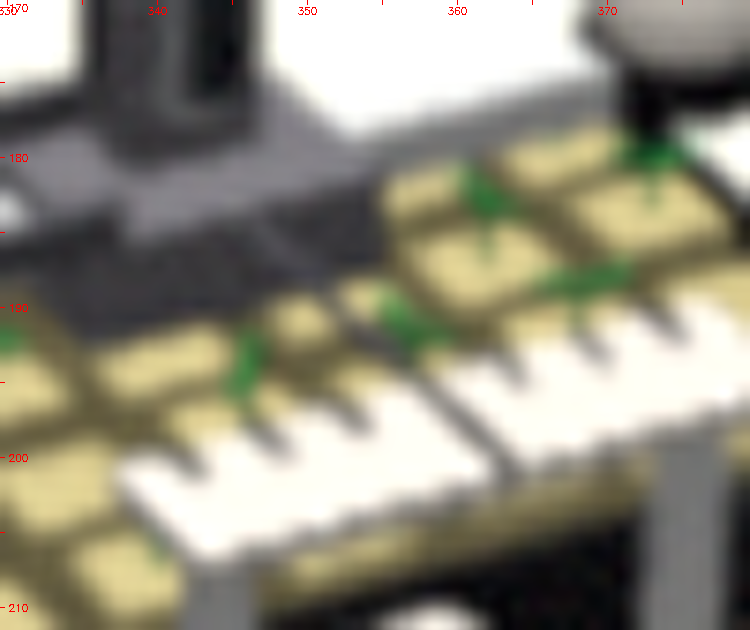

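View pics/top_h.png

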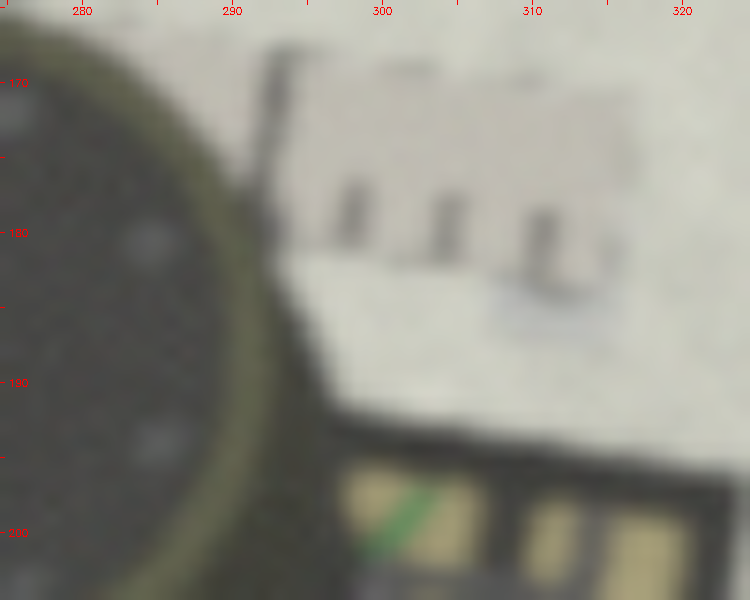

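```bash
cat > rect.py <<'E'
from h import *
import sys
P=np.load("P.npy")
def W(q):
    c,s=np.cos(P[2]),np.sin(P[2]); return np.array([P[0]+c*q[0]-s*q[1],P[1]+s*q[0]+c*q[1],q[2]])
im=np.mean([bot.read_camera("scene").astype(float) for _ in range(8)],0)
np.save("now.npy",im)
x0,x1,y0,y1=110,230,-145,-30;z=116.5;r=5
src=[];dst=[]
for x,y in((x0,y0),(x1,y0),(x1,y1),(x0,y1)):
    src.append(proj("scene",W((x,y,z)))+P[11:13]); dst.append(((x-x0)*r,(y1-y)*r))
H=cv2.getPerspectiveTransform(np.float32(src),np.float32(dst))
a=cv2.warpPerspective(np.clip(im[:,:,::-1]*1.1,0,255).astype(np.uint8),H,((x1-x0)*r,(y1-y0)*r),flags=cv2.INTER_CUBIC)
np.save("rect.npy",a)
for x in range(x0,x1,10): cv2.putText(a,str(x),((x-x0)*r,10),0,.35,(0,0,255),1);cv2.line(a,((x-x0)*r,12),((x-x0)*r,18),(0,0,255))
for y in range(y0,y1,10): cv2.putText(a,str(y),(2,(y1-y)*r),0,.35,(0,0,255),1)
cv2.imwrite(f"pics/rect_{sys.argv[1]}.png",a)
g=cv2.cvtColor(np.load("rect.npy"),cv2.COLOR_BGR2GRAY).astype(float)
X=x0+np.arange(g.shape[1])/r
lx=P[6]
for y in range(-141,-45,4):
    row=g[int((y1-y)*r)-5:int((y1-y)*r)+5].mean(0); m=abs(X-lx)<11
    w=np.clip(np.median(row[m])-row[m],0,None)-0; i=np.argmin(row[m]); xm=X[m][i]
    mm=abs(X-xm)<5; w=np.clip(row[mm].max()-row[mm],0,None)**2; print(y,round((w*X[mm]).sum()/w.sum(),2),round(row[m].min()),round(np.median(row[m])))
print(bot.sense()["t"])
E
python3 rect.py 1
```

```text
-141 166.7 93 156
-137 167.65 107 179
-133 167.88 113 180
-129 167.86 106 178
-125 167.98 105 176
-121 168.2 107 176
-117 168.22 112 178
-113 168.15 118 180
-109 168.37 117 180
-105 168.62 111 167
-101 168.66 99 145
-97 168.93 81 121
-93 169.56 65 94
-89 171.06 59 72
-85 166.61 60 64
-81 165.34 63 71
-77 166.07 75 89
-73 166.41 92 118
-69 166.94 95 139
-65 167.41 87 130
-61 168.43 74 98
-57 169.37 60 65
-53 158.52 45 50
-49 159.4 41 47
18.8
```

View pics/rect_1.png

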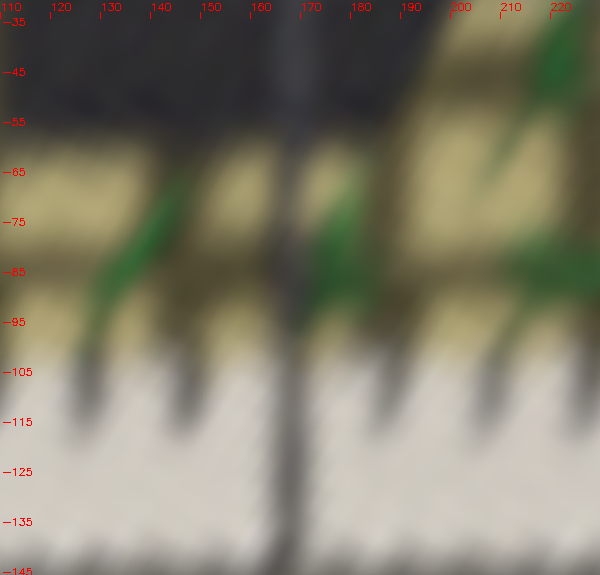

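```bash
cat > rect0.py <<'E'
from h import *
P=np.load("P.npy")
def W(q):
    c,s=np.cos(P[2]),np.sin(P[2]); return np.array([P[0]+c*q[0]-s*q[1],P[1]+s*q[0]+c*q[1],q[2]])
x0,x1,y0,y1=50,190,-145,-25;r=5;z=116
for c,b in(("scene",P[11:13]),("top",P[9:11])):
    im=np.load(c+".npy")
    src=[];dst=[]
    for x,y in((x0,y0),(x1,y0),(x1,y1),(x0,y1)):
        src.append(proj(c,W((x,y,z)))+b); dst.append(((x-x0)*r,(y1-y)*r))
    H=cv2.getPerspectiveTransform(np.float32(src),np.float32(dst))
    a=cv2.warpPerspective(np.clip(im[:,:,::-1]*1.1,0,255).astype(np.uint8),H,((x1-x0)*r,(y1-y0)*r),flags=cv2.INTER_CUBIC)
    g=cv2.cvtColor(a,cv2.COLOR_BGR2GRAY).astype(float);X=x0+np.arange(g.shape[1])/r
    for lx,rng in((P[6],range(-137,-100,4)),(75,range(-109,-30,4))):
        print(c,lx,[ (y,round(float((w*X[mm]).sum()/w.sum()),1)) for y in rng for row in [g[int((y1-y)*r)-5:int((y1-y)*r)+5].mean(0)] for m in [abs(X-lx)<9] for xm in [X[m][np.argmin(row[m])]] for mm in [abs(X-xm)<5] for w in [np.clip(row[mm].max()-row[mm],0,None)**2]])
    for x in range(x0,x1,10): cv2.putText(a,str(x),((x-x0)*r,10),0,.35,(0,0,255),1);cv2.line(a,((x-x0)*r,12),((x-x0)*r,18),(0,0,255))
    for y in range(y0,y1,10): cv2.putText(a,str(y),(2,(y1-y)*r),0,.35,(0,0,255),1)
    cv2.imwrite(f"pics/rect0_{c}.png",a)
E
python3 rect0.py
```

```text
scene 166.6988008501877 [(-137, 168.0), (-133, 168.5), (-129, 168.3), (-125, 168.3), (-121, 168.6), (-117, 168.6), (-113, 168.5), (-109, 168.7), (-105, 169.0), (-101, 169.8)]
scene 75 [(-109, 63.6), (-105, 63.7), (-101, 63.6), (-97, 63.8), (-93, 78.5), (-89, 79.1), (-85, 78.2), (-81, 75.7), (-77, 75.9), (-73, 76.6), (-69, 77.4), (-65, 64.2), (-61, 64.5), (-57, 66.2), (-53, 67.3), (-49, 68.9), (-45, 67.6), (-41, 69.4), (-37, 68.5), (-33, 69.3)]
top 166.6988008501877 [(-137, 167.9), (-133, 168.0), (-129, 167.7), (-125, 167.6), (-121, 167.8), (-117, 168.2), (-113, 167.9), (-109, 167.7), (-105, 167.7), (-101, 167.6)]
top 75 [(-109, 74.0), (-105, 74.1), (-101, 74.2), (-97, 74.0), (-93, 74.1), (-89, 74.4), (-85, 74.5), (-81, 74.4), (-77, 74.2), (-73, 74.1), (-69, 74.9), (-65, 76.6), (-61, 85.3), (-57, 65.1), (-53, 64.1), (-49, 64.0), (-45, 64.0), (-41, 63.8), (-37, 64.1), (-33, 65.3)]
```

View pics/rect0_scene.png

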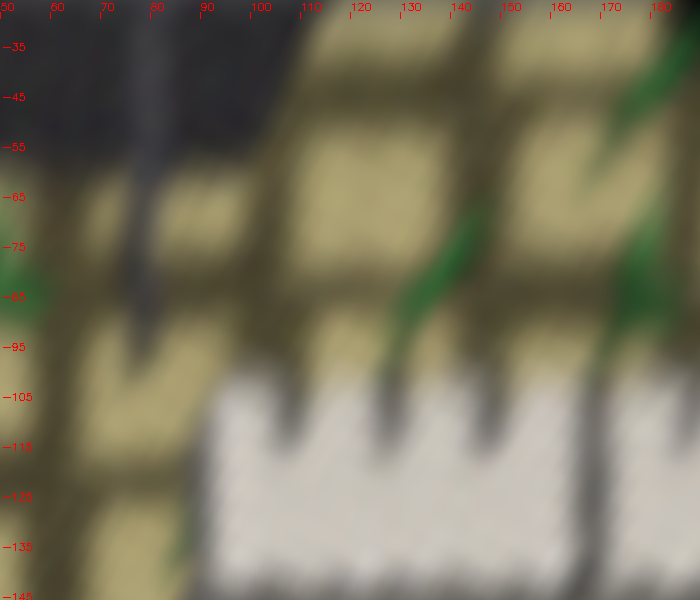

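View pics/rect0_top.png

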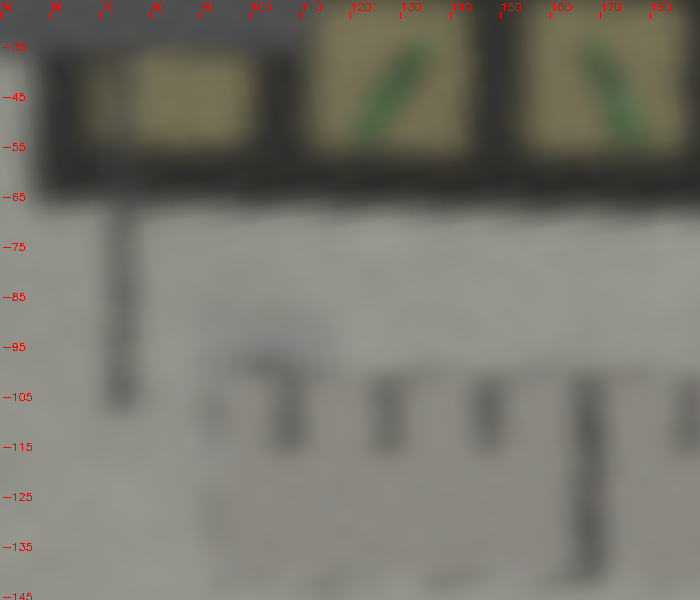

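Call:
{"fn": "send_rows", "kwargs": {"steps": [[[0,-1,0,0,0],[0,-1,0,0,0],[0,-1,0,0,0],[0,-0.7,0,0,0],[0,-0.5,0,0,0],[0,-0.3,0,0,0],[0,-0.2,0,0,0],[0,-0.2,0,0,0],[0,-0.1,0,0,0],[0,-0.1,0,0,0]]]}}

```text
t: 19.8
ee_pos: [556.8, 47.4, 142.2]
orientation: [1.338, 1.557, -1.955]
ft_force: [-0.4, -5.5, 1.9]
grip_width: 24.5
```

```bash
python3 -c "
from h import *
go([543.3,-44.2,142])"; python3 rect.py 2 | tail -1;python3 -c "
from h import *
print(sorted((np.round(d['at'],1).tolist(),round(d['p'],2)) for d in bot.place_of('mark','scene')),[(np.round(d['at'],1).tolist(),round(d['p'],2)) for d in bot.place_of('pointer','scene')])
go([543.3,-44.2,142])"
```

```text
t 19.8 pos [556.8  47.4 142.2] grip 24.5 F [-0.4 -5.5  1.9] j6 -0.6
tool axes x [-0.005 -0.013 -1.   ] y [-0.15  -0.989  0.014] z [-0.989  0.15   0.003]
turn options [-0.01   3.132] shift tool [ 1.4 92.5 -0.4]
20.2
[([330.0, 219.8], 0.77), ([357.5, 194.3], 0.6), ([450.6, 167.1], 0.66)] [([359.0, 194.5], 0.65), ([338.5, 169.2], 0.65)]
t 20.3 pos [556.8  47.4 142.2] grip 24.8 F [ 1.1 -5.2  3. ] j6 -0.6
tool axes x [-0.005 -0.013 -1.   ] y [-0.15  -0.989  0.014] z [-0.989  0.15   0.003]
turn options [-0.01   3.131] shift tool [ 1.4 92.6 -0.4]
```

View pics/rect_2.png

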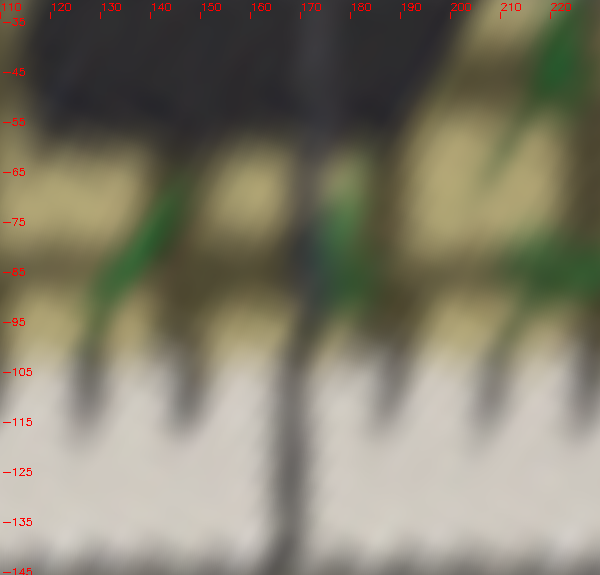

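```bash
python3 -c "
from h import *
bot.hand_in(); go([543.3,-44.2,142])"
```

```text
the job is handed in; nothing more can be done
the job is handed in; nothing more can be done
```

I pressed the catch down and let go of it, squeezed the grip, and drew the boom out to the long mark of the smallest scale, the one beside the tray. The arm was still holding it there when I handed the job in at about 20 s.

- **Catch:** it took a second press. The first stopped short because the arm gave way under the load. The second reached the end of the pad's travel at about 12 N. In the picture after letting go, the lever stayed down.
- **Grip and lock:** the fingers closed to about 25 mm, below the 28 mm for a fully pushed button, and the boom came out freely.
- **Pointer at the mark:** the boom moved about 92.6 mm by the arm's reading and about 93.1 mm by the scene camera. The top camera's first picture called for 92.7 to 93.6 mm. So the pointer should be within about 1 mm of the mark, possibly just short.
- **Holding:** during the last half second before hand-in the position did not drift, with about 5 N of pull against the spring.

**Checks that disagreed or were missing:**
- **Scene view:** taken at scale height, it showed the pointer 2 to 3 mm past the mark. I put that down to the pointer sitting about 5 mm above the scale.
- **Top camera:** the arm blocked its final view of the pointer, so I could not confirm this from above.
- **Bystanders:** I did not take a final picture of the net pot, wash bottle and jar. The arm never came near them.

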